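# Feed the brass blanks into the catch tray

### The job

Set the copper catch tray on the bench under the end of the feeder's chute, then wind the handwheel clockwise by its red crank knob until the brass pusher is fully home against the red stop, so that all three brass blanks slide down the chute into the tray. Let no blank fall on the bench, do not touch the blanks or the pusher, and leave the other things on the bench where they are.

Things in the scene. Friction and masses are not known exactly. Their poses are not given: they have to be found in the camera images.
- feeder: green fixed blank feeder; origin on the bench. Along its y: gearbox under the wheel (90 mm wide, 164 high) y +90..+210 mm; steel channel (52 wide, floor 112 above the bench) y -30..+95; aluminium chute (54 wide, walls 25 high) sloping down to -y, y -30..-95; foot plate 130 wide, y -60..+220. Only the chute stands beyond y -60
- chute_end (a point): middle of the chute's lower edge, on its sliding surface, 65 mm above the bench; frame parallel to the feeder's
- feeder_drop (a point): point on the bench, 45 mm beyond the chute's lower edge (feeder y -140 mm): with the tray's middle here, the chute reaches 25 mm in over the tray's near wall and the blanks land in it; frame parallel to the feeder's
- wheel_hub (a point): on the vertical axis of the handwheel (dark steel, 136 mm across, three spokes, rim top 194 mm above the bench), at the height of crank_grip
- crank_grip (a point): on the axis of the upright red crank knob (25 mm diameter, freely spinning, from 197 to 247 mm above the bench), 225 mm above the bench, 55 mm from the wheel's axis; goes round with the wheel
- handwheel (a joint): turn of the wheel in rad, growing clockwise seen from above; one turn moves the pusher 60 mm; 11.0 rad when the pusher is against the stop
- pusher (a joint): travel of the brass pusher towards the chute in m, driven by the wheel; 0.105 when its side finger touches the red stop
- pusher_face (a point): centre of the front face of the pusher's side finger, outside the channel's +x wall, which meets the stop
- stop_face (a point): centre of the face of the red stop block (22 x 16 x 34 mm) that the side finger meets
- blank_a: solid brass block 34 x 24 x 18 mm, about 0.12 kg; origin at its centre. At the start the three lie in one row in the steel channel, ahead of the pusher, 24 mm side along the channel
- blank_b: solid brass block 34 x 24 x 18 mm, about 0.12 kg; origin at its centre. At the start the three lie in one row in the steel channel, ahead of the pusher, 24 mm side along the channel
- blank_c: solid brass block 34 x 24 x 18 mm, about 0.12 kg; origin at its centre. At the start the three lie in one row in the steel channel, ahead of the pusher, 24 mm side along the channel
- tray: loose copper catch tray, open on top, 120 mm (x) by 140 mm (y), 42 mm high, walls 4 mm, 0.3 kg; origin at the centre of its underside. On its -y side stands an upright wooden lug to carry it by. The lug belongs on the side away from the feeder
- tray_in (a point): centre of the tray's inner floor, 4 mm above its underside; frame parallel to the tray's
- tray_lug (a point): grip point of the wooden lug: 72 mm above the tray's underside, 77 mm from the tray's middle towards -y; the lug is 14 mm thick (along y), 50 mm wide (along x) and its top is 93 mm above the tray's underside; frame parallel to the tray's
- bottle: bystander: white bottle with pink cap, 60 mm diameter, 150 mm high; origin under its centre
- dish: bystander: empty yellow dish, 130 mm across, 30 mm high; origin under its centre
- hammer: bystander: hammer 240 mm long, lying; origin under its middle, head towards its +x
- driver: bystander: screwdriver 190 mm long, lying; origin under its middle
- pliers: bystander: red-handled pliers 170 mm long, lying flat; origin under the middle
- ring_a: bystander: brass ring 64 mm across, 16 mm high; origin under its centre
- ring_b: bystander: brass ring 60 mm across, 20 mm high; origin under its centre

How it is judged (in metres and radians):
On the way, in this order (a step that is already met when the one before it is completed fails the run):
1. the tray stands on the bench under the chute's end, its middle within 60 mm of the drop point (horizontal distance between tray and feeder_drop below 0.06 m and height (world z) of tray below 0.006 m and angle between tray's own z axis and vertical below 0.1 rad), for 0.2 s.
2. the pusher has been wound against the stop (value of joint pusher above 0.1025 m), for 0.2 s.
At the end, for the whole second after the job is handed in: the pusher is within 2.5 mm of the stop; the tray stands upright and at rest on the bench, its middle within 80 mm of the drop point; all three blanks lie at rest inside the tray (value of joint pusher above 0.1025 m and angle between tray's own z axis and vertical below 0.1 rad and height (world z) of tray below 0.006 m and horizontal distance between tray and feeder_drop below 0.08 m and linear speed of each of tray, blank_a, blank_b, blank_c below 0.02 m/s and x of blank_a in the frame of tray_in between -0.056 and 0.056 m and y of blank_a in the frame of tray_in between -0.066 and 0.066 m and z of blank_a in the frame of tray_in between 0 and 0.042 m and x of blank_b in the frame of tray_in between -0.056 and 0.056 m and y of blank_b in the frame of tray_in between -0.066 and 0.066 m and z of blank_b in the frame of tray_in between 0 and 0.042 m and x of blank_c in the frame of tray_in between -0.056 and 0.056 m and y of blank_c in the frame of tray_in between -0.066 and 0.066 m and z of blank_c in the frame of tray_in between 0 and 0.042 m); the robot touches nothing.
It fails at once if a blank falls on the bench, beside the tray ((height (world z) of blank_a below 0.035 m and not (x of blank_a in the frame of tray_in between -0.056 and 0.056 m and y of blank_a in the frame of tray_in between -0.066 and 0.066 m)) or (height (world z) of blank_b below 0.035 m and not (x of blank_b in the frame of tray_in between -0.056 and 0.056 m and y of blank_b in the frame of tray_in between -0.066 and 0.066 m)) or (height (world z) of blank_c below 0.035 m and not (x of blank_c in the frame of tray_in between -0.056 and 0.056 m and y of blank_c in the frame of tray_in between -0.066 and 0.066 m))).
It fails at once if the robot touches a blank or the pusher (contact force between any of blank_a, blank_b, blank_c, pusher and the arm above 1 N or contact force between any of blank_a, blank_b, blank_c, pusher and the fingers above 1 N).
It fails at once if a bystander is moved by more than 30 mm or the bottle is knocked over (distance of any of bottle, dish, hammer, driver, pliers, ring_a, ring_b from where it was at the start of the episode above 0.03 m or angle between bottle's own z axis and vertical above 0.5 rad).
It also fails if it takes over 66 s, if anything falls off the work surface, if the arm or the gripper's body presses on something with over 40 N, if the wrist force passes 120 N, or if a joint passes its speed limit or range.

### The arm

A 6-joint arm with a two-finger parallel gripper is mounted at the origin on the work surface. World frame = base frame: x ahead of the robot, y to its left, z up, the work surface at z = 0. Lengths are in m, angles in degrees, forces in N, time in s.
With the tool pointing down it reaches from about 0.35 to 0.875 m from the base axis. Payload 4.2 kg.
Tool frame: the origin (TCP) lies on the mounting face of the last link; the fingertips stand 182 mm ahead of it and the grasp point (between the pads) lies 164 mm ahead of it (r.tcp_to_grasp is the distance from the TCP to the grasp point, in m); z points along the fingers, y is the line along which they close (so a half turn about z gives the same grasp; the last joint's range is limited). The gripper opens to 87 mm and grips with 3 to 60 N. Pads are 19 mm wide; open, the fingers measure 117 mm over their backs; the gripper's body (75 mm by 190 mm) begins 51 mm behind the grasp point.
Start: joints at [-51.704, 22.042, 0.453, 0, -68.411, -14.817], TCP at [0.249, -0.573, 0.405] pointing down, gripper open.
Joint ranges: [-179.83, 179.83], [-69.29, 118.12], [-61.27, 80.66], [-181.25, 117.63], [-171.15, -9.14], [-177.46, 177.46]. Speed limits (degrees/s): [159.86, 159.86, 180, 180, 180, 180].

### API

Orientations are given as a 3x3 rotation matrix whose columns are the frame's x, y, z axes.
In Python, from station import sense, eyes, r gives the robot as it stands.
- The arm moves only by the tool jog_arm, never from a script. Its argument "increments" is a list of rows, each a list of 4 numbers: the shift along the tool's x, y, z normalised to -1 to 1, where 1 is 0.02 m, then the turn about the tool's z normalised to -1 to 1, where 1 is 0.08 rad. A call has 1 to 10 rows; each row shifts and turns the commanded pose from where the row before left it, along the tool's axes as they then stand; what a row does not reach is not made up. A row lasts 1/10 s, in which the tool goes at most 50 mm and 8.59 degrees, less where a joint would pass 70% of its speed; a pose out of reach is approached as far as the arm can. A call with a number of a shift or a turn outside -1 to 1 is refused whole. A call with a gripper value outside its range is refused whole. "grip" is the finger opening in mm, from 0 to 87, set as the call begins (left out, the last holds). The fingers move at their own pace and stop on an object; the grip force is fixed at half the most. Time passes only in rows, so rows that do not move let the fingers close. It gives the time, the measured TCP pose, the force, the opening and the grip force at its end, in the units of the state.
- sense(): the state, without advancing time (a new reading comes with each control period).
- eyes.capture(name): name is "scene" or "side" or "wrist"; returns the picture (480x640x3 uint8, blue, green, red); there is no depth.
- eyes.get_calibration(name): a dict with "camera_matrix" (3x3 intrinsics, pixels), "R" (3x3) and "t" (3): a world point X has camera coordinates R X + t; the wrist camera has in their place "T_tool_cam" (4x4, takes a point from camera to tool coordinates, whose origin is the TCP and whose axes are the flange's). Camera axes: x right, y down, z forward; pixel columns grow to the right and rows downward; lengths in m; the calibration is good to about 2 mm. A picture is of the moment at which its call begins: read the wrist's pose just before it. get_calibration takes no time and is no camera call.
- r.finish_job(): hands the job in; it is judged then, once.
Trained networks look in the newest picture that a camera, given by its name, has taken for a name from the list of things; names that differ only in an ending like _2 or _b are one class to them, and where a whole thing is asked for, a point or a joint stands for the part that bears it (a point fixed in the world has none). Each returns a list of dicts, best first, with "conf" (0 to 1); they miss things now and then, are a little off and sometimes report something else, mostly with a low value. They report only what shows in the picture. A call takes as long as a camera call.
- eyes.spot_in(camera, name): "centre" ([x, y, z] in m, in world coordinates, good to about 4 mm: the middle of the surface that is visible of it).
- eyes.outline_of(camera, name): "mask" (480x640 bool, what is visible of it).
The state is a dict: "time_s": time; "joints": joint angles; "joint_velocities": joint speeds; "effort": joint torques, N m; "tcp_pos": TCP position; "ee_rot": TCP orientation; "wrist_force": force on the tool from outside, world axes, zero at the start; "moment": the same for the moment, N m; "gripper_width": opening from 0.0 (shut) to 1.0 (fully open); "gripper_force": force on a finger pad.
Only numpy, scipy, OpenCV 4.12 (cv2) and the standard library are available. Lean on these libraries where they do the work, as an engineer would, in place of code of your own. Each camera call takes 0.05 s, during which the arm holds its last target. There are 200 camera calls.

## Working session

There is one attempt and no reset: what is moved stays moved. The work goes in short steps, Python scripts to look and compute and a tool call to move; the robot and the scene stay as the last step left them, time stands still between calls to the robot, and variables do not carry over. Pictures are saved under pics/ and viewed, at most 10 in all, crops included, and the job is handed in when it is done.

Besides the shell and the picture viewer there is one more tool, called after "Call:" as name(argument=value, ...) on one line, values as JSON. jog_arm: Moves the arm, as the interface text tells. Its arguments: {"type":"object","properties":{"increments":{"type":"array"},"grip":{"type":"number"}},"required":["increments"]}

```bash
ls; mkdir -p pics
python3 - <<'E'
from station import sense, eyes, r
import cv2, numpy as np
s=sense(); print(s['time_s'],s['tcp_pos'],np.round(s['ee_rot'],3).tolist(),r.tcp_to_grasp)
a=eyes.capture("scene"); b=eyes.capture("side")
cv2.imwrite("pics/scene.png",a); cv2.imwrite("pics/side.png",b)
for c in("scene","side"):
  for n in("tray","tray_lug","crank_grip","feeder","wheel_hub","chute_end","pusher_face","stop_face","blank_a","bottle","dish","hammer","driver","pliers","ring_a"):
    try: print(c,n,[(np.round(d['centre'],3).tolist(),round(d['conf'],2)) for d in eyes.spot_in(c,n)[:3]])
    except Exception as e: print(c,n,e)
print(sense()['time_s'])
E
```

```text
pics
0.0 [ 0.24896226 -0.5730403   0.40366769] [[-0.917, -0.398, -0.001], [-0.398, 0.917, 0.002], [0.0, 0.002, -1.0]] 0.1635
scene tray [([0.46, -0.324, 0.007], 0.97), ([0.736, -0.102, 0.095], 0.56)]
scene tray_lug [([0.465, -0.325, 0.006], 0.93), ([0.54, 0.131, 0.11], 0.16)]
scene crank_grip [([0.504, 0.194, 0.195], 0.55), ([0.458, -0.324, 0.004], 0.29)]
scene feeder [([0.54, 0.134, 0.114], 0.64)]
scene wheel_hub [([0.541, 0.13, 0.112], 0.63)]
scene chute_end [([0.54, 0.13, 0.113], 0.86)]
scene pusher_face [([0.523, 0.126, 0.132], 0.53)]
scene stop_face [([0.539, 0.133, 0.116], 0.55)]
scene blank_a [([0.532, 0.027, 0.127], 0.62), ([0.524, 0.051, 0.128], 0.59), ([0.751, 0.033, 0.017], 0.5)]
scene bottle [([0.738, -0.1, 0.094], 0.68), ([0.398, -0.521, 0.023], 0.61)]
scene dish [([0.741, 0.258, 0.011], 0.59), ([0.54, 0.133, 0.114], 0.56)]
scene hammer [([0.662, -0.346, 0.027], 0.64)]
scene driver [([0.396, -0.522, 0.023], 0.78)]
scene pliers [([0.539, 0.131, 0.112], 0.68), ([0.354, 0.285, 0.01], 0.66), ([0.743, 0.261, 0.012], 0.48)]
scene ring_a [([0.75, 0.028, 0.019], 0.7), ([0.489, 0
[... 249 characters left out ...]
0.115], 0.6)]
side wheel_hub [([0.492, 0.209, 0.193], 0.61)]
side chute_end [([0.481, 0.19, 0.11], 0.69)]
side pusher_face [([0.482, 0.292, 0.128], 0.72)]
side stop_face [([0.489, 0.189, 0.111], 0.75)]
side blank_a [([0.518, 0.091, 0.131], 0.62), ([0.529, 0.038, 0.129], 0.51), ([0.521, 0.06, 0.135], 0.51)]
side bottle [([0.718, -0.067, 0.081], 0.66), ([0.491, 0.205, 0.193], 0.63), ([0.477, 0.187, 0.115], 0.57)]
side dish [([0.763, 0.241, 0.011], 0.79)]
side hammer [([0.645, -0.334, 0.026], 0.93)]
side driver []
side pliers [([0.467, -0.346, 0.015], 0.65), ([0.355, 0.284, 0.016], 0.56)]
side ring_a [([0.479, 0.44, 0.018], 0.92), ([0.752, 0.031, 0.018], 0.65), ([0.482, 0.29, 0.128], 0.43)]
1.6
```

View pictures.

View pics/scene.png

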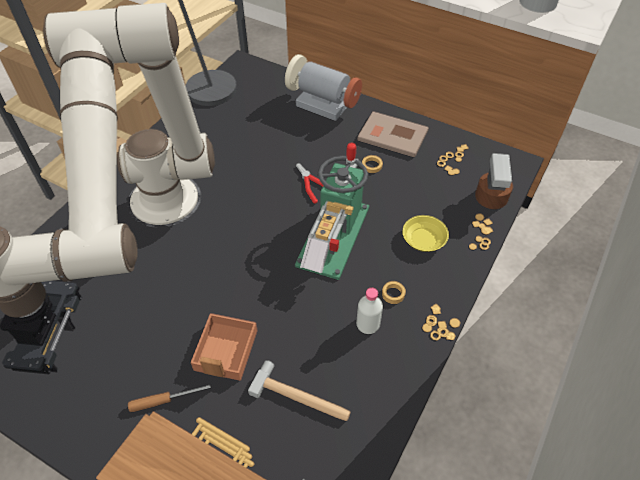

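View pics/side.png

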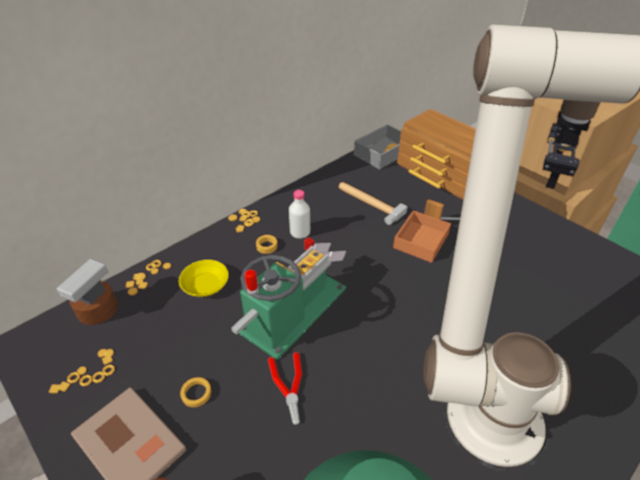

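Run:
```python
import cv2, numpy as np
a=cv2.imread("pics/scene.png"); b=cv2.imread("pics/side.png")
f=lambda im,x,y,w,h,s:cv2.resize(im[y:y+h,x:x+w],None,fx=s,fy=s,interpolation=cv2.INTER_CUBIC)
cv2.imwrite("pics/c1.png",np.hstack([f(a,285,135,95,150,4),f(a,180,305,95,150,4)]))
cv2.imwrite("pics/c2.png",np.vstack([f(b,225,230,133,120,5)[:, :665],]))
```

```text
(no output)
```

View pics/c1.png

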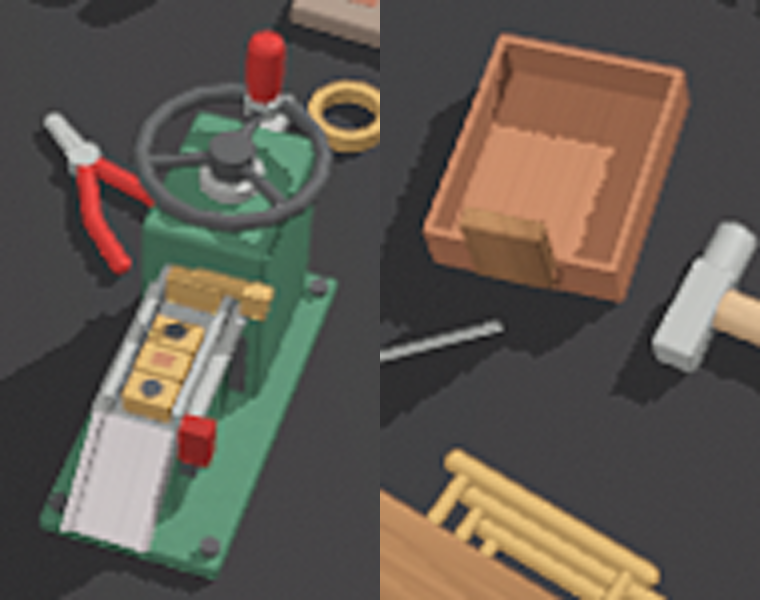

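View pics/c2.png

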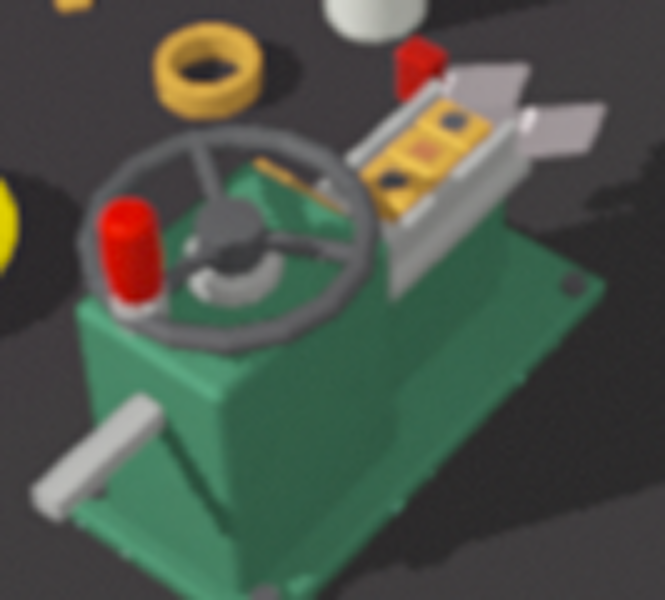

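```bash
cat > fit.py <<'E'
from station import eyes
import numpy as np
from scipy.optimize import least_squares
cal={c:eyes.get_calibration(c) for c in("scene","side")}
def proj(c,X):
    k=cal[c]; p=(np.asarray(X)@np.array(k["R"]).T+np.array(k["t"]))@np.array(k["camera_matrix"]).T
    return p[...,:2]/p[...,2:]
def W(p,L):
    c,s=np.cos(p[2]),np.sin(p[2]); L=np.asarray(L,float)
    return np.array([p[0]+c*L[0]-s*L[1],p[1]+s*L[0]+c*L[1],L[2]])
E
python3 - <<'E'
from fit import *
C=lambda u,v:(285+u/4,135+v/4); S=lambda u,v:(225+u/5,230+v/5); T=lambda u,v:(180+(u-380)/4,305+v/4)
def feed(q):
    k=lambda z:(.055*np.cos(q[3]),q[4]+.055*np.sin(q[3]),z); h=q[5]
    return [("scene",(-.065,-.06,h),C(42,522)),("scene",(.065,-.06,h),C(217,572)),("scene",(.065,.22,h),C(337,281)),
     ("scene",(0,-.095,.065),C(106,538)),("scene",k(.247),C(266,38)),("scene",k(.197),C(263,97)),("scene",(0,q[4],.188),C(233,155)),
     ("side",k(.247),S(130,207)),("side",k(.197),S(137,297)),("side",(0,q[4],.188),S(229,237)),("side",(-.065,-.06,h),S(606,284)),
     ("side",(.045,.21,.164),S(80,310)),("side",(-.045,.21,.164),S(225,392))]
f=lambda q:np.concatenate([proj(c,W(q,L))-m for c,L,m in feed(q)])
s=least_squares(f,[.52,.03,.2,1.5,.15,.008],loss='soft_l1'); q=s.x
print("feeder",q.round(4),np.degrees(q[2:4])); print(f(q).reshape(-1,2).round(1).tolist())
for n,L in dict(drop=(0,-.14,0),end=(0,-.095,.065),hub=(0,q[4],.225),knob=(.055*np.cos(q[3]),q[4]+.055*np.sin(q[3]),.225),tcplug=(0,-.217,.072)).items(): print(n,W(q,L).round(4))
tr=[((-.06,.07,.042),T(503,36)),((.06,.07,.042),T(688,72)),((-.06,-.07,.042),T(430,235)),((.06,-.07,.042),T(621,272)),((0,-.077,.093),T(505,214))]
g=lambda q:np.concatenate([proj("scene",W(q,L))-m for L,m in tr])
t=least_squares(g,[.46,-.33,0],loss='soft_l1').x
print("tray",t.round(4),np.degrees(t[2]),g(t).reshape(-1,2).round(1).tolist()); print("lug",W(t,(0,-.077,.072)).round(4))
E
```

```text
feeder [0.5287 0.0481 0.1809 1.4725 0.1509 0.0093] [10.36252793 84.36570132]
[[-1.2, 0.0], [-0.2, 0.4], [-0.8, 0.1], [0.4, 0.6], [-0.3, 0.0], [-0.3, -1.1], [-1.0, -0.2], [-0.9, 0.7], [-0.0, -1.5], [0.5, -0.5], [-0.4, -0.5], [-1.6, -1.2], [-0.4, 1.5]]
drop [ 0.5539 -0.0896  0.    ]
end [ 0.5458 -0.0453  0.065 ]
hub [0.5016 0.1965 0.225 ]
knob [0.497  0.2513 0.225 ]
tcplug [ 0.5677 -0.1653  0.072 ]
tray [ 0.4618 -0.3237  0.3035] 17.387857861840956 [[0.3, -0.2], [-0.3, -0.4], [-0.5, -0.5], [-0.1, 0.1], [0.6, 2.5]]
lug [ 0.4848 -0.3972  0.072 ]
```

```bash
cat > go.py <<'E'
import sys, numpy as np
from station import sense
def go(x,y,z,yaw=None):
    "units of tool shift (20 mm) and turn (.08 rad; made first, in place) to bring grasp point to x,y,z with tool y at world yaw deg"
    s=sense(); R=np.array(s['ee_rot']); g=np.array(s['tcp_pos'])+R[:,2]*.1635
    cur=np.arctan2(R[1,1],R[0,1]); t=0 if yaw is None else (cur-np.radians(yaw)+np.pi)%(2*np.pi)-np.pi
    c,k=np.cos(t),np.sin(t); R2=R@np.array([[c,-k,0],[k,c,0],[0,0,1]])
    print("t",s['time_s'],"grasp",g.round(4),"yaw",np.degrees(cur).round(2),"turn",round(t/.08,2),"shift",(R2.T@(np.array([x,y,z])-g)/.02).round(2),"F",np.round(s['wrist_force'],1),"w",round(s['gripper_width'],3))
if __name__=="__main__": go(*map(float,sys.argv[1:]))
E
python3 go.py .4848 -.3972 .13 107.4
```

```text
t 1.6 grasp [ 0.249  -0.5732  0.2412] yaw 113.48 turn 1.33 shift [-13.88   4.87   5.56] F [ 0.4 -1.1 -0.1] w 0.998
```

Call:
jog_arm(increments=[[0,0,0,0.665],[0,0,0,0.665],[-0.99,0.35,0.4,0],[-0.99,0.35,0.4,0],[-0.99,0.35,0.4,0],[-0.99,0.35,0.4,0],[-0.99,0.35,0.4,0],[-0.99,0.35,0.4,0],[-0.99,0.35,0.4,0],[-0.99,0.35,0.4,0]], grip=87)

```text
time_s: 2.6
tcp_pos: [0.3841, -0.4719, 0.3405]
ee_rot: [[-0.954, -0.299, 0.0], [-0.299, 0.954, -0.0], [-0.0, -0.0, -1.0]]
wrist_force: [0.3, 0.1, -0.0]
gripper_width: 0.999
gripper_force: 0.0
```

Call:
jog_arm(increments=[[-0.99,0.35,0.4,0],[-0.99,0.35,0.4,0],[-0.99,0.35,0.4,0],[-0.99,0.35,0.4,0],[-0.99,0.35,0.4,0],[-0.99,0.35,0.4,0],[0,0,0,0],[0,0,0,0]])

```text
time_s: 3.4
tcp_pos: [0.4845, -0.3967, 0.2926]
ee_rot: [[-0.954, -0.3, -0.001], [-0.3, 0.954, 0.0], [0.0, 0.0, -1.0]]
wrist_force: [0.6, -0.6, -0.1]
gripper_width: 0.994
gripper_force: 0.0
```

```bash
python3 go.py .4848 -.3972 .075 107.4; python3 -c "
from station import eyes
import cv2
cv2.imwrite('pics/w1.png',eyes.capture('wrist'))"
```

```text
t 3.4 grasp [ 0.4845 -0.3967  0.1291] yaw 107.44 turn 0.01 shift [-0.01 -0.03  2.71] F [ 0.6 -0.6 -0.1] w 0.994
```

View pics/w1.png

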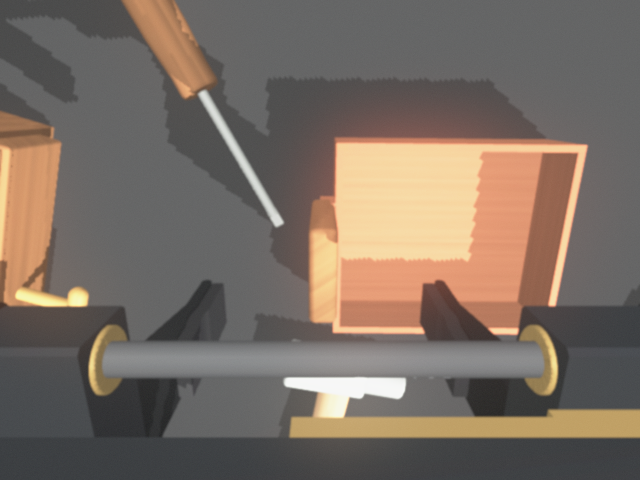

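Run:
```python
from station import sense, eyes
import numpy as np
k=eyes.get_calibration('wrist'); s=sense(); R=np.array(s['ee_rot']);p=np.array(s['tcp_pos'])
T=np.linalg.inv(np.array(k['T_tool_cam'])); 
def pr(X):
    c=T[:3,:3]@(R.T@(np.array(X)-p))+T[:3,3]; q=np.array(k['camera_matrix'])@c; return (q[:2]/q[2]).round(0)
from fit import W
t=[.4618,-.3237,.3035]
for L in [(-.025,-.084,.093),(.025,-.084,.093),(-.025,-.07,.093),(.025,-.07,.093),(-.06,.07,.042),(.06,.07,.042),(.06,-.07,.042)]: print(L,pr(W(t,L)))
```

```text
(-0.025, -0.084, 0.093) [306. 237.]
(0.025, -0.084, 0.093) [308. 331.]
(-0.025, -0.07, 0.093) [336. 237.]
(0.025, -0.07, 0.093) [335. 331.]
(-0.06, 0.07, 0.042) [583. 150.]
(0.06, 0.07, 0.042) [548. 337.]
(0.06, -0.07, 0.042) [332. 337.]
```

Call:
jog_arm(increments=[[0,0,0.9,0],[0,0,0.9,0],[0,0,0.9,0],[0,0,0,0]])

```text
time_s: 3.85
tcp_pos: [0.4828, -0.3971, 0.2367]
ee_rot: [[-0.955, -0.297, -0.004], [-0.297, 0.955, 0.003], [0.003, 0.004, -1.0]]
wrist_force: [-0.2, 0.2, -1.0]
gripper_width: 0.999
gripper_force: 0.0
```

Call:
jog_arm(increments=[[0,0,0,0],[0,0,0,0],[0,0,0,0],[0,0,0,0],[0,0,0,0],[0,0,0,0],[0,0,0,0],[0,0,0,0]], grip=0)

```text
time_s: 4.65
tcp_pos: [0.4843, -0.3969, 0.2387]
ee_rot: [[-0.954, -0.299, -0.0], [-0.299, 0.954, 0.0], [0.0, 0.0, -1.0]]
wrist_force: [-0.2, -0.2, 0.2]
gripper_width: 0.355
gripper_force: 0.0
```

Call:
jog_arm(increments=[[0,0,-0.3,0],[0,0,-0.3,0],[0,0,0,0],[0,0,0,0]])

```text
time_s: 5.05
tcp_pos: [0.4847, -0.3971, 0.2518]
ee_rot: [[-0.954, -0.299, 0.002], [-0.299, 0.954, -0.001], [-0.001, -0.002, -1.0]]
wrist_force: [0.0, -0.1, 4.0]
gripper_width: 0.158
gripper_force: 30.0
```

Run:
```python
from fit import *
from go import go
q=(.5287,.0481,.1809)
print(np.round([W(q,(0,-.142,0)),W(q,(0,-.219,0))],4)); x,y,_=W(q,(0,-.219,0))
go(x,y,.086,100.4)
```

```text
[[ 0.5542 -0.0916  0.    ]
 [ 0.5681 -0.1673  0.    ]]
t 5.05 grasp [ 0.4849 -0.3973  0.0883] yaw 107.4 turn 1.53 shift [-6.16 10.56  0.11] F [ 0.  -0.1  4. ] w 0.158
```

Call:
jog_arm(increments=[[0,0,0,0],[0,0,0,0],[0,0,0,0]])

```text
time_s: 5.35
tcp_pos: [0.4847, -0.3971, 0.2518]
ee_rot: [[-0.954, -0.299, 0.002], [-0.299, 0.954, -0.001], [-0.001, -0.002, -1.0]]
wrist_force: [0.2, 0.3, 4.4]
gripper_width: 0.155
gripper_force: 30.0
```

```bash
python3 -c "
from station import eyes
import cv2
a=eyes.capture('scene');b=eyes.capture('side')
import numpy as np
f=lambda im,x,y:cv2.resize(im[y:y+150,x:x+100],None,fx=4,fy=4,interpolation=2)
cv2.imwrite('pics/h1.png',np.hstack([f(a,180,270),f(b,380,150)]))"
```

```text
(no output)
```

View pics/h1.png

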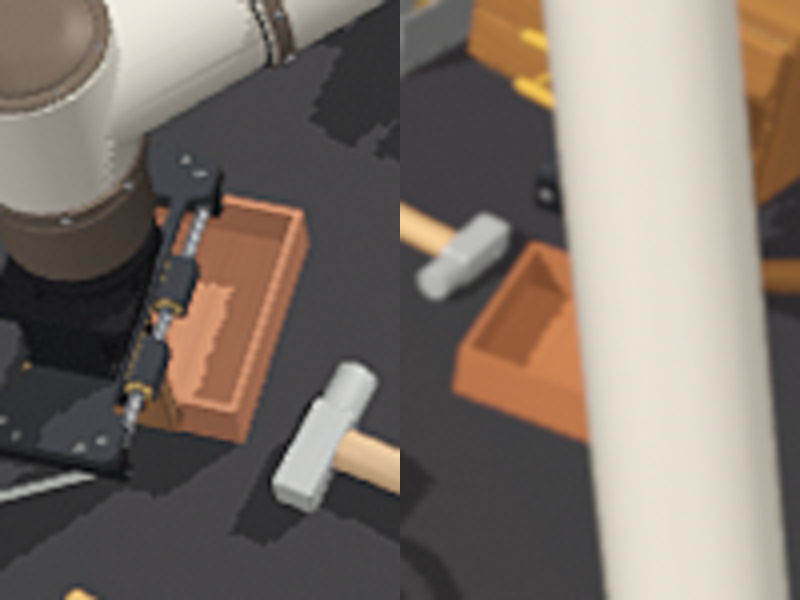

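Call:
jog_arm(increments=[[0,0,-0.25,0],[0,0,-0.25,0],[0,0,0,0],[0,0,0,0],[0,0,0,0]])

```text
time_s: 5.95
tcp_pos: [0.4841, -0.3968, 0.2602]
ee_rot: [[-0.954, -0.299, -0.001], [-0.299, 0.954, 0.001], [0.001, 0.001, -1.0]]
wrist_force: [-0.1, 1.1, -3.4]
gripper_width: 0.163
gripper_force: 30.0
```

```bash
python3 -c "
from station import eyes
import cv2
from fit import proj,W
import numpy as np
t=[.4618,-.3237,.3035]
for z in(0,.01,.02): print(z,*[proj('scene',W(t,(.06,y,.042+z))).round(1) for y in(.07,-.07)])
a=eyes.capture('scene')
cv2.imwrite('pics/h2.png',cv2.resize(a[270:390,180:280],None,fx=5,fy=5,interpolation=2))"; python3 go.py .5681 -.1673 .096 100.4
```

```text
0 [256.7 322.6] [240.2 373. ]
0.01 [256.3 320.5] [239.7 371.2]
0.02 [256.  318.5] [239.2 369.3]
t 6.0 grasp [ 0.484  -0.3967  0.0967] yaw 107.37 turn 1.52 shift [-6.21 10.52  0.04] F [-0.5  0.2 -3.6] w 0.155
```

View pics/h2.png

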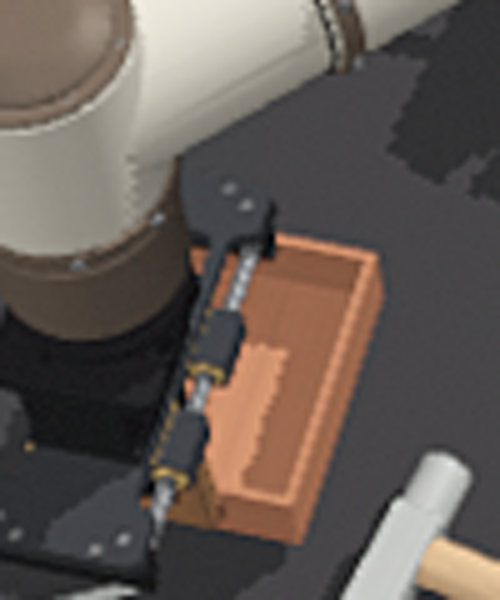

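Call:
jog_arm(increments=[[0,0,0,0.38],[0,0,0,0.38],[0,0,0,0.38],[0,0,0,0.38],[-0.3,0.5,0,0],[-0.56,0.95,0,0],[-0.56,0.95,0,0],[-0.56,0.95,0,0],[-0.56,0.95,0,0],[-0.56,0.95,0,0]])

```text
time_s: 7.0
tcp_pos: [0.5266, -0.2808, 0.2606]
ee_rot: [[-0.983, -0.182, -0.0], [-0.182, 0.983, 0.0], [0.0, 0.0, -1.0]]
wrist_force: [0.3, -0.2, -3.5]
gripper_width: 0.157
gripper_force: 30.0
```

Call:
jog_arm(increments=[[-0.56,0.95,0,0],[-0.56,0.95,0,0],[-0.56,0.95,0,0],[-0.56,0.95,0,0],[-0.3,0.5,0,0],[-0.3,0.5,0,0],[0,0,0,0],[0,0,0,0]])

```text
time_s: 7.8
tcp_pos: [0.5647, -0.1778, 0.2607]
ee_rot: [[-0.983, -0.181, -0.0], [-0.181, 0.983, -0.0], [0.0, 0.0, -1.0]]
wrist_force: [0.1, 0.4, -2.7]
gripper_width: 0.156
gripper_force: 30.0
```

```bash
python3 go.py .5681 -.1673 .0867 100.4
```

```text
t 7.8 grasp [ 0.5646 -0.1778  0.0972] yaw 100.43 turn 0.01 shift [-0.27  0.49  0.52] F [ 0.1  0.4 -2.7] w 0.156
```

Call:
jog_arm(increments=[[-0.13,0.25,0,0],[-0.13,0.25,0,0],[0,0,0.2,0],[0,0,0.2,0],[0,0,0.1,0],[0,0,0,0],[0,0,0,0]])

```text
time_s: 8.5
tcp_pos: [0.5681, -0.1671, 0.2518]
ee_rot: [[-0.983, -0.181, 0.0], [-0.181, 0.983, -0.0], [-0.0, -0.0, -1.0]]
wrist_force: [-3.3, 0.6, 5.5]
gripper_width: 0.16
gripper_force: 30.0
```

```bash
python3 -c "
from station import eyes
import cv2
from fit import proj,W
import numpy as np
a=eyes.capture('scene');b=eyes.capture('side')
f=lambda im,x,y:cv2.resize(im[y:y+150,x:x+100],None,fx=4,fy=4,interpolation=2)
q=(.5287,.0481,.1809);t=W(q,(0,-.142,0));t[2]=.1809
for c,o in(('scene',(250,200)),('side',(300,200))): print(c,[((proj(c,W(t,(x,y,.042)))-o)*4).round(0).tolist() for x,y in((-.06,.07),(.06,.07),(.06,-.07),(-.06,-.07))])
cv2.imwrite('pics/p1.png',np.hstack([f(a,250,200),f(b,300,200)]))"; python3 go.py .5681 -.1673 .0867 100.4
```

```text
scene [[176.0, 250.0], [345.0, 298.0], [274.0, 470.0], [98.0, 417.0]]
side [[189.0, 298.0], [47.0, 222.0], [163.0, 115.0], [301.0, 182.0]]
t 8.6 grasp [ 0.5681 -0.1671  0.0883] yaw 100.43 turn 0.01 shift [ 0.   -0.01  0.08] F [-2.4  1.2  5.2] w 0.158
```

View pics/p1.png

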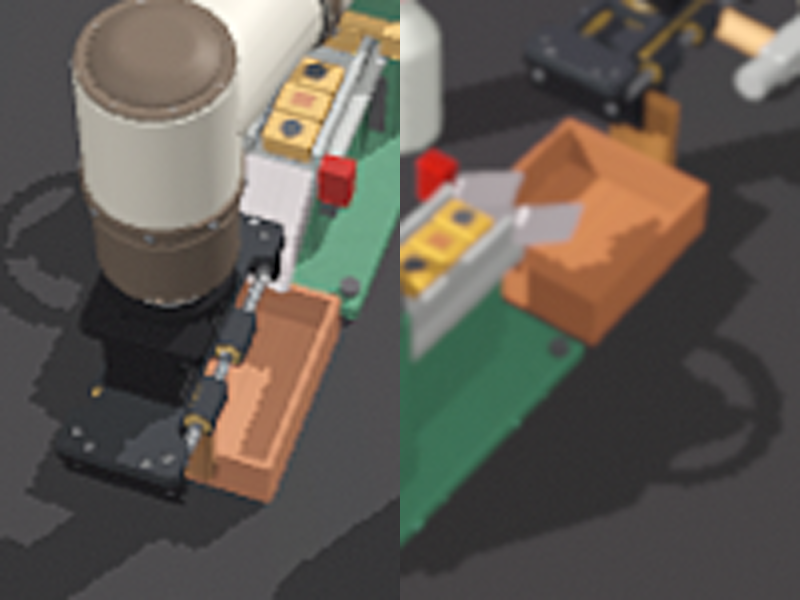

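Call:
jog_arm(increments=[[0,0,0,0],[0,0,0,0],[0,0,0,0],[0,0,0,0],[0,0,0,0],[0,0,0,0],[0,0,0,0],[0,0,0,0]], grip=60)

```text
time_s: 9.4
tcp_pos: [0.5681, -0.1669, 0.2507]
ee_rot: [[-0.984, -0.181, 0.0], [-0.181, 0.984, 0.0], [-0.0, 0.0, -1.0]]
wrist_force: [0.3, -0.2, -0.2]
gripper_width: 0.679
gripper_force: 0.0
```

Call:
jog_arm(increments=[[0,0,-0.5,0],[0,0,-1,0],[0,0,-1,0],[0,0,-1,0],[0,0,-1,0],[0,0,-1,0],[0,0,-1,0],[0,0,-1,0],[0,0,-1,0],[0,0,-1,0]])

```text
time_s: 10.4
tcp_pos: [0.5677, -0.1669, 0.4426]
ee_rot: [[-0.984, -0.181, 0.001], [-0.181, 0.984, -0.0], [-0.001, -0.0, -1.0]]
wrist_force: [-0.0, 0.0, -0.1]
gripper_width: 0.689
gripper_force: 0.0
```

Call:
jog_arm(increments=[[0,0,-1,0],[0,0,0,0]])

```text
time_s: 10.6
tcp_pos: [0.5681, -0.1671, 0.465]
ee_rot: [[-0.983, -0.181, 0.007], [-0.181, 0.983, -0.001], [-0.007, -0.003, -1.0]]
wrist_force: [0.5, 0.6, 1.0]
gripper_width: 0.686
gripper_force: 0.0
```

```bash
python3 go.py .497 .2513 .30 100.4
```

```text
t 10.6 grasp [ 0.5693 -0.1674  0.3015] yaw 100.43 turn 0.01 shift [-2.200e-01  2.124e+01  2.000e-02] F [0.5 0.6 1. ] w 0.686
```

Call:
jog_arm(increments=[[0,0.7,0,0],[0,1,0,0],[0,1,0,0],[0,1,0,0],[0,1,0,0],[0,1,0,0],[0,1,0,0],[0,1,0,0],[0,1,0,0],[0,1,0,0]])

```text
time_s: 11.6
tcp_pos: [0.5321, 0.0252, 0.4596]
ee_rot: [[-0.983, -0.181, -0.002], [-0.181, 0.983, -0.0], [0.002, 0.0, -1.0]]
wrist_force: [-0.6, 0.4, 0.5]
gripper_width: 0.689
gripper_force: 0.0
```

Call:
jog_arm(increments=[[0,1,0,0],[0,1,0,0],[0,1,0,0],[0,1,0,0],[0,1,0,0],[0,1,0,0],[0,1,0,0],[0,1,0,0],[0,1,0,0],[0,1,0,0]])

```text
time_s: 12.6
tcp_pos: [0.4958, 0.2216, 0.4596]
ee_rot: [[-0.983, -0.181, -0.002], [-0.181, 0.983, -0.001], [0.002, -0.001, -1.0]]
wrist_force: [0.5, 0.3, 0.1]
gripper_width: 0.696
gripper_force: 0.0
```

Call:
jog_arm(increments=[[-0.15,0.5,0,0],[0,0,0,0],[0,0,0,0]])

```text
time_s: 12.9
tcp_pos: [0.4979, 0.2308, 0.4602]
ee_rot: [[-0.983, -0.181, -0.001], [-0.181, 0.983, -0.001], [0.001, -0.001, -1.0]]
wrist_force: [0.0, -0.9, -0.2]
gripper_width: 0.692
gripper_force: 0.0
```

Run:
```python
from station import sense, eyes
import numpy as np, cv2
from go import go
go(.497,.2513,.225,100.4)
k=eyes.get_calibration('wrist'); s=sense(); R=np.array(s['ee_rot']);p=np.array(s['tcp_pos'])
im=eyes.capture('wrist'); T=np.linalg.inv(np.array(k['T_tool_cam']))
def pr(X):
    c=T[:3,:3]@(R.T@(np.array(X)-p))+T[:3,3]; q=np.array(k['camera_matrix'])@c; return (q[:2]/q[2]).round(0)
for z in(.247,.197): print(z,pr((.497,.2513,z)))
print("hub",pr((.5016,.1965,.19)))
hsv=cv2.cvtColor(im,cv2.COLOR_BGR2HSV); m=((hsv[...,0]<8)|(hsv[...,0]>172))&(hsv[...,1]>170)&(hsv[...,2]>60)
n,l,st,c=cv2.connectedComponentsWithStats(m.astype('uint8')); print(st[1:][st[1:,4]>150],c[1:][st[1:,4]>150].round(0))
cv2.imwrite('pics/w2.png',im)
```

```text
t 12.9 grasp [0.4977 0.2307 0.2967] yaw 100.43 turn 0.01 shift [-0.16  1.02  3.59] F [ 0.  -0.9 -0.2] w 0.692
0.247 [361. 279.]
0.197 [354. 248.]
hub [269. 236.]
[[319  39  62  62 194]
 [363  56  45  83 242]] [[343.  68.]
 [387.  97.]]
```

View pics/w2.png

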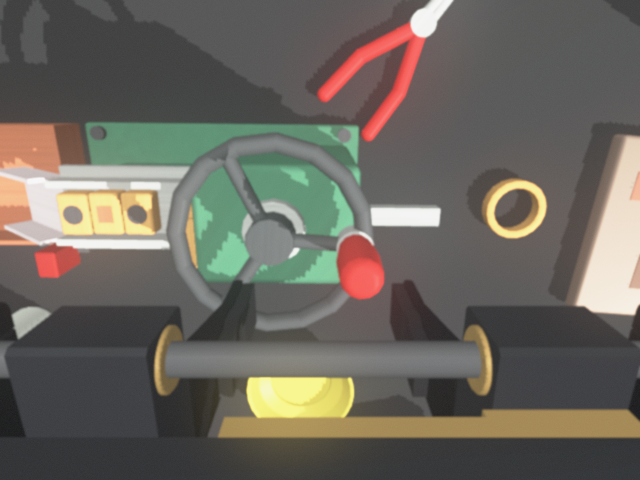

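Call:
jog_arm(increments=[[-0.1,0.5,0,0],[-0.06,0.52,0,0],[0,0,0,0],[0,0,0.9,0],[0,0,0.9,0],[0,0,0.9,0],[0,0,0.9,0],[0,0,0,0],[0,0,0,0]])

```text
time_s: 13.85
tcp_pos: [0.4977, 0.2517, 0.3891]
ee_rot: [[-0.983, -0.181, 0.0], [-0.181, 0.983, -0.0], [-0.0, -0.0, -1.0]]
wrist_force: [-0.2, 0.7, 0.1]
gripper_width: 0.691
gripper_force: 0.0
```

Call:
jog_arm(increments=[[0,0,0,0],[0,0,0,0],[0,0,0,0],[0,0,0,0],[0,0,0,0],[0,0,0,0],[0,0,0,0],[0,0,0,0]], grip=0)

```text
time_s: 14.65
tcp_pos: [0.4975, 0.2515, 0.3889]
ee_rot: [[-0.984, -0.181, 0.0], [-0.181, 0.984, -0.0], [-0.0, -0.0, -1.0]]
wrist_force: [-0.3, -0.7, 0.8]
gripper_width: 0.281
gripper_force: 30.0
```

```bash
python3 go.py .497 .2513 .225 100.4
```

```text
t 14.65 grasp [0.4975 0.2515 0.2254] yaw 100.42 turn 0.0 shift [ 0.03 -0.01  0.02] F [-0.3 -0.7  0.8] w 0.281
```

```bash
cat > circ.py <<'E'
import sys, numpy as np
from station import sense
# next n rows of d rad clockwise, from commanded angle th0 (world rad), start correction from measured optional
hub=np.array([.5016,.1965]); r=.055; th0=np.arctan2(.055,-.0041)
i0,n,d=int(sys.argv[1]),int(sys.argv[2]),2*np.pi/30
R=np.array([[-.983,-.181],[-.181,.983]]) # columns tool x,y
th=th0-d*np.arange(i0,i0+n+1); P=hub+r*np.c_[np.cos(th),np.sin(th)]
rows=(np.diff(P,axis=0)@R/.02).round(2); print([[a,b,0,0] for a,b in rows.tolist()])
E
python3 circ.py 0 30
```

```text
[[-0.56, -0.12, 0, 0], [-0.52, -0.24, 0, 0], [-0.46, -0.34, 0, 0], [-0.38, -0.43, 0, 0], [-0.29, -0.5, 0, 0], [-0.18, -0.55, 0, 0], [-0.06, -0.57, 0, 0], [0.06, -0.57, 0, 0], [0.18, -0.55, 0, 0], [0.29, -0.5, 0, 0], [0.39, -0.43, 0, 0], [0.47, -0.34, 0, 0], [0.53, -0.23, 0, 0], [0.56, -0.12, 0, 0], [0.57, 0.0, 0, 0], [0.56, 0.12, 0, 0], [0.52, 0.24, 0, 0], [0.46, 0.34, 0, 0], [0.38, 0.43, 0, 0], [0.29, 0.5, 0, 0], [0.18, 0.55, 0, 0], [0.06, 0.57, 0, 0], [-0.06, 0.57, 0, 0], [-0.18, 0.55, 0, 0], [-0.29, 0.5, 0, 0], [-0.39, 0.43, 0, 0], [-0.47, 0.34, 0, 0], [-0.53, 0.23, 0, 0], [-0.56, 0.12, 0, 0], [-0.57, -0.0, 0, 0]]
```

Call:
jog_arm(increments=[[-0.56,-0.12,0,0],[-0.52,-0.24,0,0],[-0.46,-0.34,0,0],[0,0,0,0]])

```text
time_s: 15.05
tcp_pos: [0.5322, 0.2429, 0.3889]
ee_rot: [[-0.984, -0.18, 0.003], [-0.18, 0.984, 0.0], [-0.003, -0.0, -1.0]]
wrist_force: [2.4, 0.2, 0.8]
gripper_width: 0.28
gripper_force: 30.0
```

```bash
python3 go.py .5016 .1965 .225 100.4
```

```text
t 15.05 grasp [0.5326 0.243  0.2254] yaw 100.34 turn -0.01 shift [ 1.94 -2.01  0.02] F [2.4 0.2 0.8] w 0.28
```

Moves freely with low force; continue.

Call:
jog_arm(increments=[[-0.38,-0.43,0,0],[-0.29,-0.5,0,0],[-0.18,-0.55,0,0],[-0.06,-0.57,0,0],[0.06,-0.57,0,0],[0.18,-0.55,0,0],[0.29,-0.5,0,0],[0,0,0,0]])

```text
time_s: 15.85
tcp_pos: [0.5505, 0.1698, 0.3889]
ee_rot: [[-0.984, -0.179, -0.001], [-0.179, 0.984, -0.003], [0.002, -0.003, -1.0]]
wrist_force: [4.4, -4.5, 0.4]
gripper_width: 0.283
gripper_force: 30.0
```

Call:
jog_arm(increments=[[0.39,-0.43,0,0],[0.47,-0.34,0,0],[0.53,-0.23,0,0],[0.56,-0.12,0,0],[0.57,0.0,0,0],[0,0,0,0]])

```text
time_s: 16.45
tcp_pos: [0.5033, 0.1415, 0.3889]
ee_rot: [[-0.983, -0.181, -0.002], [-0.181, 0.983, 0.001], [0.002, 0.001, -1.0]]
wrist_force: [-2.3, 3.5, 2.7]
gripper_width: 0.282
gripper_force: 30.0
```

```bash
python3 go.py .5016 .1965 .225 100.4; python3 -c "
import numpy as np
th=np.arctan2(.055,-.0041)-np.pi; print(.5016+.055*np.cos(th),.1965+.055*np.sin(th))"
```

```text
t 16.45 grasp [0.503  0.1416 0.2254] yaw 100.45 turn 0.01 shift [-0.42  2.71  0.02] F [-2.3  3.5  2.7] w 0.282
0.5056886553591765 0.14165218420617026
```

Call:
jog_arm(increments=[[0.56,0.12,0,0],[0.52,0.24,0,0],[0.46,0.34,0,0],[0.38,0.43,0,0],[0.29,0.5,0,0],[0.18,0.55,0,0],[0.06,0.57,0,0],[0,0,0,0]])

```text
time_s: 17.25
tcp_pos: [0.4476, 0.188, 0.3889]
ee_rot: [[-0.983, -0.183, 0.004], [-0.183, 0.983, 0.001], [-0.004, 0.001, -1.0]]
wrist_force: [7.0, 2.4, -1.0]
gripper_width: 0.284
gripper_force: 30.0
```

Call:
jog_arm(increments=[[-0.06,0.57,0,0],[-0.18,0.55,0,0],[-0.29,0.5,0,0],[-0.39,0.43,0,0],[-0.47,0.34,0,0],[-0.53,0.23,0,0],[-0.56,0.12,0,0],[-0.57,0,0,0],[0,0,0,0]])

```text
time_s: 18.15
tcp_pos: [0.4981, 0.2518, 0.3889]
ee_rot: [[-0.984, -0.181, -0.0], [-0.181, 0.984, -0.001], [0.0, -0.001, -1.0]]
wrist_force: [1.0, -1.6, 4.7]
gripper_width: 0.274
gripper_force: 30.0
```

```bash
python3 go.py .4975 .2515 .225 100.4; python3 -c "
from station import eyes
import cv2,numpy as np
a=eyes.capture('scene');b=eyes.capture('side')
f=lambda im,x,y:cv2.resize(im[y:y+150,x:x+100],None,fx=4,fy=4,interpolation=2)
cv2.imwrite('pics/t1.png',np.hstack([f(a,260,200),f(b,290,190)]))"
```

```text
t 18.15 grasp [0.4981 0.2516 0.2254] yaw 100.41 turn 0.0 shift [0.03 0.   0.02] F [ 1.  -1.6  4.7] w 0.274
```

View pics/t1.png

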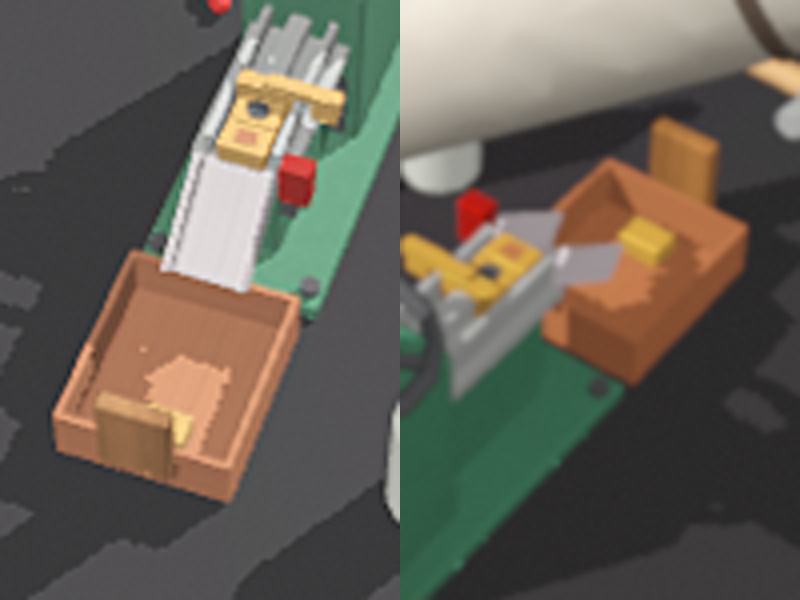

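Call:
jog_arm(increments=[[-0.56,-0.12,0,0],[-0.52,-0.24,0,0],[-0.46,-0.34,0,0],[-0.38,-0.43,0,0],[-0.29,-0.5,0,0],[-0.18,-0.55,0,0],[-0.06,-0.57,0,0],[0.06,-0.57,0,0],[0.18,-0.55,0,0],[0,0,0,0]])

```text
time_s: 19.25
tcp_pos: [0.5551, 0.1807, 0.3889]
ee_rot: [[-0.984, -0.179, 0.0], [-0.179, 0.984, -0.003], [0.0, -0.003, -1.0]]
wrist_force: [5.3, -4.1, 1.6]
gripper_width: 0.278
gripper_force: 30.0
```

Call:
jog_arm(increments=[[0.29,-0.5,0,0],[0.39,-0.43,0,0],[0.47,-0.34,0,0],[0.53,-0.23,0,0],[0.56,-0.12,0,0],[0.57,0.0,0,0],[0.56,0.12,0,0],[0.52,0.24,0,0],[0,0,0,0]])

```text
time_s: 20.15
tcp_pos: [0.4814, 0.1456, 0.3889]
ee_rot: [[-0.983, -0.182, 0.0], [-0.182, 0.983, 0.002], [-0.001, 0.002, -1.0]]
wrist_force: [1.3, 5.9, 3.7]
gripper_width: 0.278
gripper_force: 30.0
```

Call:
jog_arm(increments=[[0.46,0.34,0,0],[0.38,0.43,0,0],[0.29,0.5,0,0],[0,0,0,0],[0,0,0,0]])

```text
time_s: 20.65
tcp_pos: [0.456, 0.1667, 0.3889]
ee_rot: [[-0.983, -0.183, 0.003], [-0.183, 0.983, 0.002], [-0.003, 0.001, -1.0]]
wrist_force: [5.6, 5.0, 1.5]
gripper_width: 0.277
gripper_force: 30.0
```

```bash
python3 go.py .5016 .1965 .225 100.4; python3 -c "
import numpy as np
from station import sense
s=sense();p=s['tcp_pos'];a=np.arctan2(p[1]-.1965,p[0]-.5016); print('wound',2*np.pi+(np.arctan2(.055,-.0041)-a)%(2*np.pi), np.hypot(p[1]-.1965,p[0]-.5016))"; python3 circ.py 20 4
```

```text
t 20.65 grasp [0.4564 0.167  0.2254] yaw 100.52 turn 0.03 shift [-2.49  1.04  0.03] F [5.6 5.  1.5] w 0.277
wound 10.49119787435951 0.05451064714564009
[[0.18, 0.55, 0, 0], [0.06, 0.57, 0, 0], [-0.06, 0.57, 0, 0], [-0.18, 0.55, 0, 0]]
```

Call:
jog_arm(increments=[[0.09,0.28,0,0],[0.09,0.28,0,0],[0.03,0.28,0,0],[0.03,0.28,0,0],[0,0,0,0],[0,0,0,0]])

```text
time_s: 21.25
tcp_pos: [0.4478, 0.1872, 0.3889]
ee_rot: [[-0.983, -0.182, 0.004], [-0.182, 0.983, 0.0], [-0.004, -0.0, -1.0]]
wrist_force: [8.1, 3.0, 0.3]
gripper_width: 0.284
gripper_force: 30.0
```

Call:
jog_arm(increments=[[0,0.15,0,0],[-0.03,0.15,0,0],[0,0,0,0],[0,0,0,0]])

```text
time_s: 21.65
tcp_pos: [0.4479, 0.1896, 0.3888]
ee_rot: [[-0.983, -0.181, 0.002], [-0.181, 0.983, -0.011], [-0.0, -0.011, -1.0]]
wrist_force: [15.8, -15.3, 0.9]
gripper_width: 0.278
gripper_force: 30.0
```

```bash
python3 go.py .5016 .1965 .225 100.4; python3 -c "
import numpy as np
from station import sense
s=sense();p=s['tcp_pos'];a=np.arctan2(p[1]-.1965,p[0]-.5016); print('wound',2*np.pi+(np.arctan2(.055,-.0041)-a)%(2*np.pi), np.hypot(p[1]-.1965,p[0]-.5016))"
```

```text
t 21.65 grasp [0.4483 0.1879 0.2254] yaw 100.46 turn 0.01 shift [-2.7  -0.06  0.02] F [ 15.8 -15.3   0.9] w 0.278
wound 10.942773205316545 0.05411772072236968
```

Call:
jog_arm(increments=[[0,0,0,0],[0,0,0,0],[0,0,0,0]])

```text
time_s: 21.95
tcp_pos: [0.4479, 0.1896, 0.3889]
ee_rot: [[-0.983, -0.181, 0.002], [-0.181, 0.983, -0.01], [-0.0, -0.011, -1.0]]
wrist_force: [15.2, -14.4, 0.2]
gripper_width: 0.278
gripper_force: 30.0
```

Run:
```python
from station import eyes
import numpy as np
q=(.5287,.0481,.1809);c,s=np.cos(q[2]),np.sin(q[2])
for cam in('scene','side'):
  eyes.capture(cam)
  for n in('blank_a','pusher_face','tray'):
    for d in eyes.spot_in(cam,n)[:5]:
      X=np.array(d['centre']); dx,dy=X[0]-q[0],X[1]-q[1]
      print(cam,n,round(d['conf'],2),'feeder frame',np.round([c*dx+s*dy,-s*dx+c*dy,X[2]],3))
```

```text
scene pusher_face 0.72 feeder frame [ 0.063 -0.41   0.027]
scene tray 0.79 feeder frame [-0.001 -0.138  0.01 ]
side blank_a 0.58 feeder frame [-0.007 -0.19   0.021]
side blank_a 0.53 feeder frame [-0.009 -0.162  0.029]
side blank_a 0.52 feeder frame [-0.007 -0.133  0.02 ]
side blank_a 0.36 feeder frame [-0.021 -0.168  0.024]
side pusher_face 0.78 feeder frame [-0.009  0.     0.129]
side tray 0.81 feeder frame [-0.02  -0.174  0.021]
```

Call:
jog_arm(increments=[[0,0,0,0],[0,0,0,0],[0,0,0,0],[0,0,0,0],[0,0,0,0],[0,0,0,0]], grip=65)

```text
time_s: 22.95
tcp_pos: [0.4466, 0.1929, 0.3885]
ee_rot: [[-0.983, -0.181, -0.001], [-0.181, 0.983, -0.0], [0.001, -0.0, -1.0]]
wrist_force: [0.5, 1.0, -0.1]
gripper_width: 0.709
gripper_force: 0.0
```

Call:
jog_arm(increments=[[0,0,-0.5,0],[0,0,-1,0],[0,0,-1,0],[0,0,-1,0],[0,0,-1,0],[0,0,-1,0],[0,0,0,0],[0,0,0,0]])

```text
time_s: 23.75
tcp_pos: [0.4467, 0.1926, 0.4991]
ee_rot: [[-0.984, -0.181, 0.0], [-0.181, 0.984, 0.001], [-0.001, 0.001, -1.0]]
wrist_force: [-0.7, 0.5, -0.4]
gripper_width: 0.745
gripper_force: 0.0
```

Run:
```python
from station import eyes, sense
import numpy as np, cv2
from fit import proj,W
a=eyes.capture('scene'); b=eyes.capture('side'); cv2.imwrite('pics/e.png',a)
q=(.5287,.0481,.1809)
h=cv2.cvtColor(a,cv2.COLOR_BGR2HSV)
# side finger: scan line along feeder y at x=+0.037, z=.125; letter per 4 mm: y brass, r red
for x in (.032,.037,.042):
  for z in(.128,.136):
    o=''
    for y in np.arange(.06,-.06,-.003):
        u,v=proj('scene',W(q,(x,y,z))).round().astype(int); H,S,V=h[v,u]
        o+='r' if S>150 and (H<8 or H>172) else 'y' if S>90 and 10<H<30 else 'g' if 50<H<90 and S>60 else '.'
    print(x,z,o)
im=cv2.imread('pics/scene.png') 
s=sense(); print(s['time_s'],s['wrist_force'],s['tcp_pos'])
# knob position from red blob in side view
hb=cv2.cvtColor(b,cv2.COLOR_BGR2HSV); m=((hb[...,0]<8)|(hb[...,0]>172))&(hb[...,1]>170)
n,l,st,c=cv2.connectedComponentsWithStats(m.astype('uint8')); print(c[1:][st[1:,4]>40].round(1).tolist())
for th in(10.6,10.8,10.95,11.05):
    A=np.arctan2(.055,-.0041)-th; print(th,proj('side',np.array([.5016+.055*np.cos(A),.1965+.055*np.sin(A),.222])).round(1))
```

```text
0.032 0.128 .......................yyyyy.rrrrrrr....
0.032 0.136 .........................yyyyy.rrrrrr...
0.037 0.128 .......................yyyyyrrrrrrrrrrrr
0.037 0.136 ..........................yyyyrrrrrrrrrr
0.042 0.128 .g............gg..gggg.yyyyyyrrrrrrrrrrr
0.042 0.136 .........................yyyyy.rrrrrrrrr
23.85 [-0.85484464 -0.68404048 -0.50918396] [0.44665243 0.19257247 0.49793712]
[[288.8, 277.1], [286.6, 375.0]]
10.6 [293.3 272.8]
10.8 [290.9 276.1]
10.95 [288.5 278.4]
11.05 [286.6 279.8]
```

```bash
python3 -c "
from station import r
print(r.finish_job())"
```

```text
the job is handed in; nothing more can be done
None
```

The job is handed in, with no verdict returned: the tray stands under the chute, the pusher finger shows no gap to the red stop, and all three blanks were detected in the tray; I did not re-measure the other bench items.

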